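Sort the roller's bench: cigars, wedges and mist bottle

ROBOT

A 6-joint arm with a two-finger parallel gripper is mounted at the origin on a cart in front of the work surface, level with it; the furniture and walls round the work are solid. World frame = base frame: x ahead of the robot, y to its left, z up, the work surface at z = 0. Lengths are in mm, angles in degrees, forces in N, time in s.
With the tool pointing down it reaches from about 375 to 750 mm from the base axis. Payload 9 kg.
Tool frame: the origin (TCP) lies between the finger pads; the fingertips stand 25 mm ahead of it and the grasp point (between the pads) lies 6 mm ahead of it; z points along the fingers, y is the direction in which the jaws open and shut (so a half turn about z gives the same grasp; the last joint's range is limited). The gripper opens to 85 mm and grips with 20 to 120 N. Pads are 22 mm wide; open, the fingers measure 114 mm over their backs; the gripper's body (76 mm by 85 mm) begins 54 mm behind the grasp point. The pads swing forward as they close: fully open they stand 13 mm farther back than shut.
Start: joints at [-12.473, 5.964, 5.575, 89.605, 0, 77.527], TCP at [600.028, 0.003, 256.331] pointing down, gripper open.
Joint ranges: [-171.21, 171.21], [-48.23, 106.86], [-62.78, 66.21], [-105.2, 120.99], [-86.42, 89.51], [-180, 180]. Speed limits (degrees/s): [127.2, 127.2, 147.25, 180, 180, 180].

INTERFACE

Orientations are given as a 3x3 rotation matrix whose columns are the frame's x, y, z axes.
In Python, from plant import r gives the robot as it stands.
- The arm moves only by the tool servo_tool, never from a script. Its argument "series" is a list of rows, each a list of 5 numbers: the closure in counts, from 0 (fully open) to 255 (shut), then the shift along the tool's x, y, z in mm, then the turn about the tool's z in rad. A call has 1 to 10 rows; each row shifts and turns the commanded pose from where the row before left it, along the tool's axes as they then stand; what a row does not reach is not made up. A row lasts 1/8 s, in which the tool goes at most 62.5 mm and 10.7 degrees, less where a joint would pass 70% of its speed; a pose out of reach is approached as far as the arm can. A call with a gripper value outside its range is refused whole. The fingers move at their own pace and stop on an object; the grip force is fixed at half the most. Time passes only in rows, so rows that do not move let the fingers close. It gives the time, the measured TCP pose, the force and the opening at its end, in the units of the state.
- r.observe(): the state, without advancing time (a new reading comes with each control period).
- r.grab_frame(name): name is "scene" or "side" or "wrist"; returns a dict with "frame" (480x640x3 uint8, blue, green, red), "camera_matrix" (3x3 intrinsics, pixels), "k1" (the pictures are not rectified: a ray, as slopes to the right and down, at radius r is drawn at 1 + k1 r^2 times it, then the intrinsics apply), "extrinsics" (4x4, takes a point from world to camera coordinates). Camera axes: x right, y up, looking along -z (the intrinsics and any distortion apply to the point x, -y, -z); pixel columns grow to the right and rows downward; lengths in mm; the calibration is good to about 2 mm. A picture is of the moment at which its call begins. There is no depth.
- r.job_done(): hands the job in, once; it reports no verdict.
The state is a dict: "t": time; "qpos": joint angles; "joint_velocities": joint speeds; "tau": joint torques, N m; "ee_pos": TCP position; "ee_rot": TCP orientation; "force": force on the tool from outside, world axes, zero at the start; "torque": the same for the moment, N m; "gripper_width": finger opening in mm.
Only numpy, scipy, OpenCV 4.12 (cv2) and the standard library are available. Lean on these libraries where they do the work, as an engineer would, in place of code of your own. Each camera call takes 0.05 s, during which the arm holds its last target.

TASK

Sort the mixed things lying about the bench into their holders: the two cigars into the long tray with two long bays, one cigar lying flat in each bay; the two small hardwood wedges into the shorter tray with two square bays, one lying flat in each bay; and the small clear mist bottle upright in the round wooden stand. Let go of everything and leave the other things on the bench, the paste cup and glue bottle among them, where they stand.

Things in the scene. Friction and masses are not known exactly. Their poses are not given: they have to be found in the camera images.
- cigar_a: loose hand-rolled brown cigar lying flat, 20 mm thick, 150 mm long. Origin: centre of its underside; y runs along the cigar, z up. Take it across its middle, fingers closing along its x; it does not roll
- cigar_b: loose hand-rolled brown cigar lying flat, 20 mm thick, 148 mm long. Origin: centre of its underside; y runs along the cigar, z up. Take it across its middle, fingers closing along its x; it does not roll
- wedge_a: loose small dark hardwood wedge (a plain little block), 37 mm (x) by 50 mm (y), 18 mm high. Origin: centre of its underside, z up
- wedge_b: loose small dark hardwood wedge (a plain little block), 37 mm (x) by 50 mm (y), 18 mm high. Origin: centre of its underside, z up (same as the other wedge)
- mist_bottle: loose small clear mist sprayer with a white cap, standing upright, 36 mm in diameter, 129 mm tall over its cap. The straight part of the body is 36 mm wide from the bottom up to about 75 mm, above that it narrows to the neck and the 24 mm cap (88 to 107 mm high; above that only the 15 mm wide nozzle). Origin: centre of its underside, z up. About 90 g
- cigar_tray: fixed warm-brown wooden tray, 135 mm (x) by 182 mm (y), walls 12 mm high and 5 mm thick over a floor 4 mm thick. A divider 5 mm thick along y splits it into two long bays, each 60 mm (x) by 172 mm (y), with centres at x = +32.5 and x = -32.5 mm. Origin: centre of its underside, z up
- wedge_tray: fixed warm-brown wooden tray, 82 mm (x) by 159 mm (y), walls 12 mm high and 5 mm thick over a floor 4 mm thick. A divider 5 mm thick along x splits it into two square bays, each 72 by 72 mm, with centres at y = +38.5 and y = -38.5 mm. Origin: centre of its underside, z up
- bottle_stand: fixed warm-brown wooden stand, a low round cup open at the top, 74 mm outside, round hollow about 56 mm across, 22 mm high, inner floor 4 mm above its underside. Origin: centre of its underside, z up
- paste_cup_3: bystander: small plastic cup of paste, 63 mm wide, 36 mm high, loose, behind the trays; leave it where it stands. Origin: centre of its underside
- glue_bottle: bystander: white squeeze bottle with a cone nozzle, 72 by 66 mm, 184 mm tall, loose, at the left of the trays; leave it where it stands. Origin: near the centre of its underside

How it is judged (in metres and radians):
At the end, for the whole second after the job is handed in: One cigar in each long bay and one wedge in each square bay, flat on the floor (within 3.5 mm, tilt under 0.06 rad, centres inside the bay); the mist bottle upright on the floor of the stand, within 14 mm of its axis, tilt under 0.06 rad; all five at rest (((x of cigar_a in the frame of cigar_tray between 0.008 and 0.058 m and x of cigar_b in the frame of cigar_tray between -0.058 and -0.008 m) or (x of cigar_b in the frame of cigar_tray between 0.008 and 0.058 m and x of cigar_a in the frame of cigar_tray between -0.058 and -0.008 m)) and ((y of wedge_a in the frame of wedge_tray between 0.012 and 0.066 m and y of wedge_b in the frame of wedge_tray between -0.066 and -0.012 m) or (y of wedge_b in the frame of wedge_tray between 0.012 and 0.066 m and y of wedge_a in the frame of wedge_tray between -0.066 and -0.012 m)) and z of cigar_a in the frame of cigar_tray between -0.002 and 0.0075 m and angle between each of cigar_a, wedge_a, cigar_b, wedge_b, mist_bottle's own z axis and vertical below 0.06 rad and linear speed of each of cigar_a, wedge_a, cigar_b, wedge_b, mist_bottle below 0.02 m/s and angular speed of each of cigar_a, wedge_a, cigar_b, wedge_b, mist_bottle below 0.2 rad/s and y of cigar_a in the frame of cigar_tray between -0.02 and 0.02 m and z of wedge_a in the frame of wedge_tray between -0.002 and 0.0075 m and x of wedge_a in the frame of wedge_tray between -0.024 and 0.024 m and z of cigar_b in the frame of cigar_tray between -0.002 and 0.0075 m and y of cigar_b in the frame of cigar_tray between -0.02 and 0.02 m and z of wedge_b in the frame of wedge_tray between -0.002 and 0.0075 m and x of wedge_b in the frame of wedge_tray between -0.024 and 0.024 m and z of mist_bottle in the frame of bottle_stand between -0.002 and 0.0075 m and horizontal distance between mist_bottle and bottle_stand below 0.014 m); the robot touches nothing.
It fails at once if the paste cup was moved more than 20 mm (distance of paste_cup_3 from where it was at the start of the episode above 0.02 m).
It fails at once if the glue bottle was moved more than 20 mm (distance of glue_bottle from where it was at the start of the episode above 0.02 m).
It also fails if it takes over 136 s, if anything falls off the work surface, if the arm or the gripper's body presses on something with over 40 N, if the wrist force passes 120 N, or if a joint passes its speed limit or range.

## Working session

There is one attempt and no reset: what is moved stays moved. The work goes in short steps, Python scripts to look and compute and a tool call to move; the robot and the scene stay as the last step left them, time stands still between calls to the robot, and variables do not carry over. Pictures are saved under pics/ and viewed, and the job is handed in when it is done.

Besides the shell and the picture viewer there is one more tool, called as name([rows], argument=value, ...), one row to a line, values as JSON. servo_tool: Moves the arm, as the interface text tells. Its arguments: {"type":"object","properties":{"series":{"type":"array"}},"required":["series"]}

```bash
ls; mkdir -p pics
python3 - <<'E'
from plant import r
import cv2,numpy as np
np.set_printoptions(precision=4,suppress=True)
print(r.observe())
for n in ["scene","side","wrist"]:
    f=r.grab_frame(n); cv2.imwrite(f"pics/{n}0.png",f["frame"]); print(n,f["camera_matrix"],f["k1"],f["extrinsics"])
E
```

```text
pics
{'t': 0.0, 'qpos': array([-12.474 ,   5.9992,   5.5267,  89.6034,  -0.0011,  77.526 ]), 'joint_velocities': array([ 0.0104, -0.0153, -0.0501,  0.0188,  0.0481,  0.06  ]), 'tau': array([  0.0007, -55.6934,  50.3644,   0.017 ,  -0.0002,  -0.    ]), 'ee_pos': array([599.7053,   0.0624, 255.5129]), 'ee_rot': array([[-0.    ,  1.    , -0.0013],
       [ 1.    ,  0.    ,  0.0003],
       [ 0.0003, -0.0013, -1.    ]]), 'force': array([ 0.3024, -0.8813, -0.022 ]), 'torque': array([ 0.0375, -0.0408, -0.0179]), 'gripper_width': 85.12804351170358}
scene [[471.8885   0.     324.1492]
 [  0.     471.8885 246.7105]
 [  0.       0.       1.    ]] -0.07381100663547036 [[    0.7246    -0.6891     0.0134  -382.3611]
 [    0.4442     0.4818     0.7554  -323.6394]
 [   -0.527     -0.5414     0.6552 -1001.918 ]
 [    0.         0.         0.         1.    ]]
side [[511.6585   0.     321.3916]
 [  0.     511.6585 235.3459]
 [  0.       0.       1.    ]] 0.038895103013198686 [[    0.9292    -0.3697    -0.0008  -503.5493]
 [    0.1482     0.3706     0.9169  -145.0486]
 [   -0.3387    -0.8521     0.3991 -1101.0739]
 [    0.         0.         0.         1.    ]]
wrist [[379.9696   0.     317.2562]
 [  0.     379.9696 240.7246]
 [  0.       0.       1.    ]] 0.02546402729045208 [[   1.        0.0008    0.0006 -601.6954]
 [  -0.0006    0.9646   -0.2639   33.6501]
 [  -0.0008    0.2639    0.9646 -377.9528]
 [   0.        0.        0.        1.    ]]
```

View pics/scene0.png

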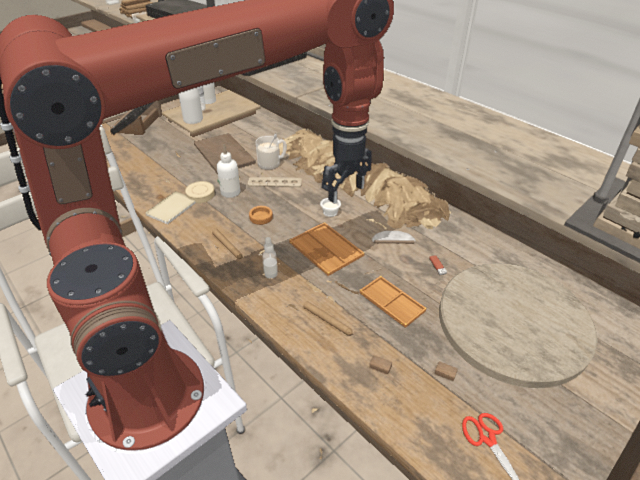

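View pics/side0.png

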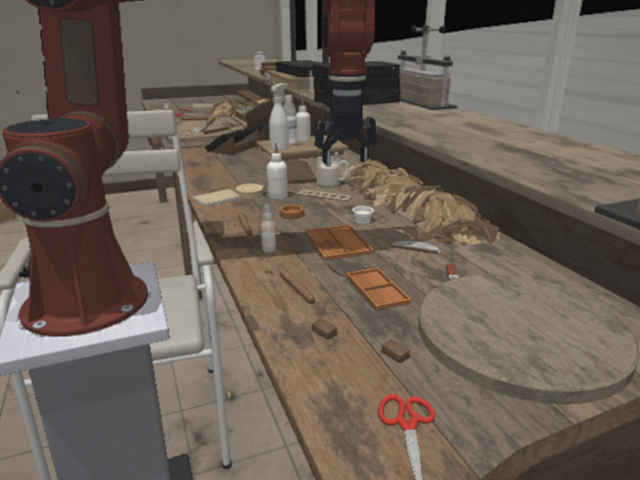

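View pics/wrist0.png

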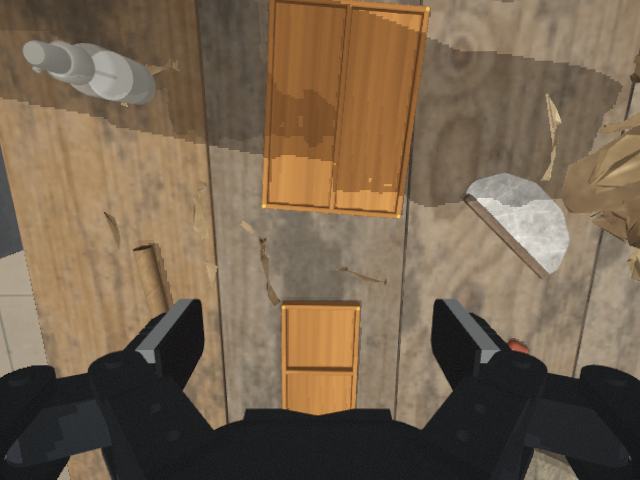

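The scene view shows cigars at (228,245) and (328,317), wedges at (381,364) and (446,371), and the mist bottle at (270,260). The trays are at (327,248) and (392,300), the stand at (261,214) and the glue bottle at (228,175). The wrist view is partial. Next I'll write helpers and upscale crops.

```bash
cat > h.py <<'E'
import cv2,numpy as np
np.set_printoptions(precision=4,suppress=True)
def und(f,uv):
    K=f["camera_matrix"];k=f["k1"]
    uv=np.asarray(uv,float).reshape(-1,1,2)
    return cv2.undistortPoints(uv,K,np.array([k,0,0,0,0.]),None,None).reshape(-1,2)
def ray(f,uv):
    p=und(f,uv);E=f["extrinsics"];R=E[:3,:3];t=E[:3,3]
    d=np.c_[p[:,0],-p[:,1],-np.ones(len(p))]@R
    return -R.T@t,d
def plane(f,uv,z):
    c,d=ray(f,uv); s=(z-c[2])/d[:,2]; return c+s[:,None]*d
def proj(f,P):
    E=f["extrinsics"];P=np.asarray(P,float).reshape(-1,3)@E[:3,:3].T+E[:3,3]
    return cv2.projectPoints(P*[1,-1,-1],np.zeros(3),np.zeros(3),f["camera_matrix"],np.array([f["k1"],0,0,0,0.]))[0].reshape(-1,2)
def tri(f1,a,f2,b):
    c1,d1=ray(f1,a);c2,d2=ray(f2,b);d1,d2=d1[0],d2[0]
    s=np.linalg.lstsq(np.c_[d1,-d2],c2-c1,rcond=None)[0]
    p,q=c1+s[0]*d1,c2+s[1]*d2
    return (p+q)/2,np.linalg.norm(p-q)
def crop(f,name,x0,y0,x1,y1,s):
    cv2.imwrite(name,cv2.resize(f["frame"][y0:y1,x0:x1],None,fx=s,fy=s,interpolation=cv2.INTER_CUBIC))
E
python3 - <<'E'
from plant import r
from h import *
f=r.grab_frame("scene")
crop(f,"pics/sc1.png",190,140,390,290,4)
crop(f,"pics/sc2.png",290,260,490,410,4)
for n,uv,z in [("cigA",(228,245),10),("cigB",(328,317),10),("w1",(381,364),9),("w2",(446,371),9),("bottle",(270,276),0),("ctray",(327,248),8),("wtray",(392,300),8),("stand",(261,214),11),("glue",(229,190),0),("cup",(331,211),0)]:
    print(n,plane(f,uv,z)[0])
E
```

```text
cigA [413.1986 285.4209  10.    ]
cigB [ 437.3849 -108.6307   10.    ]
w1 [ 429.2144 -290.6374    9.    ]
w2 [ 521.6837 -404.4538    9.    ]
bottle [428.6066 110.4733   0.    ]
ctray [617.2558  82.3243   8.    ]
wtray [ 599.2164 -178.9364    8.    ]
stand [574.8889 337.824   11.    ]
glue [586.4441 531.4665  -0.    ]
cup [758.4165 210.6322   0.    ]
```

View pics/sc1.png

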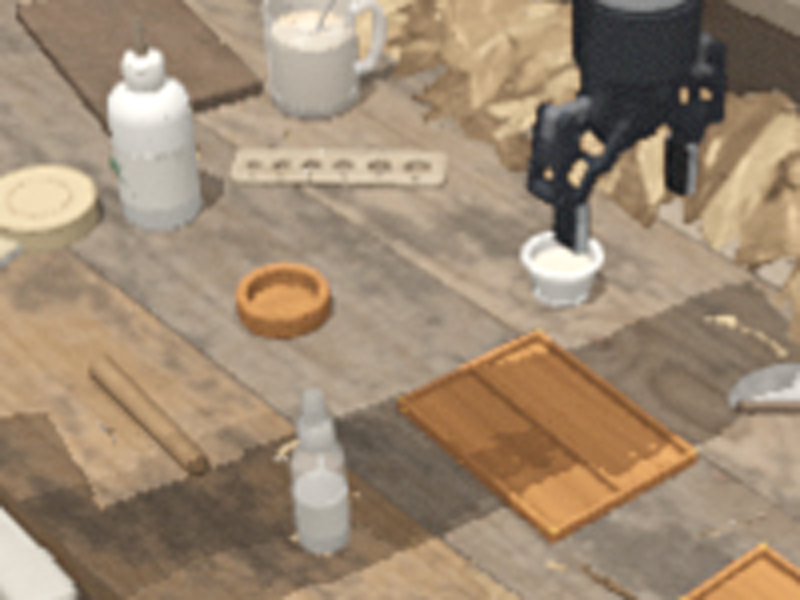

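View pics/sc2.png

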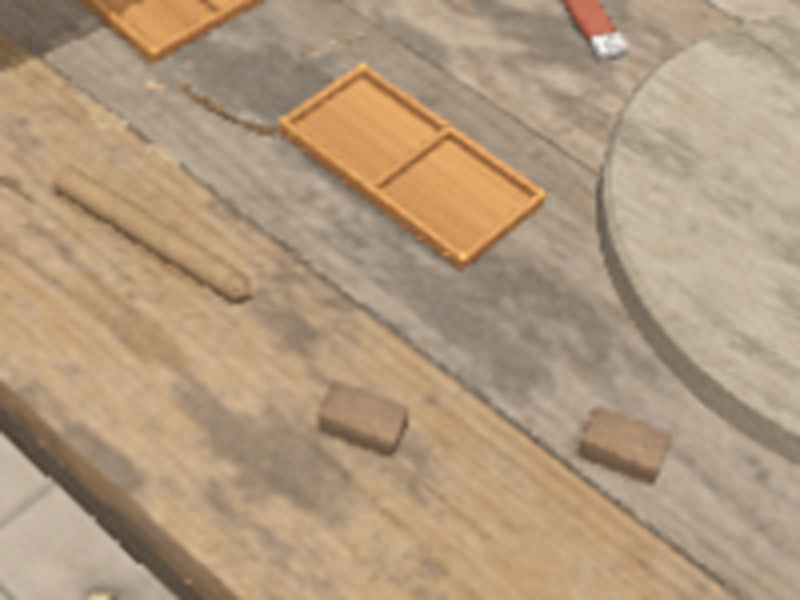

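```bash
cat >> h.py <<'E'
def blobs(f,lo,hi,z,amin=150,k=3):
    """colour blobs -> outlines cast on plane z -> min-area rectangle"""
    m=cv2.inRange(cv2.cvtColor(f["frame"],cv2.COLOR_BGR2HSV),lo,hi)
    m=cv2.morphologyEx(m,cv2.MORPH_CLOSE,np.ones((k,k)))
    out=[]
    for c in cv2.findContours(m,cv2.RETR_EXTERNAL,cv2.CHAIN_APPROX_NONE)[0]:
        if cv2.contourArea(c)<amin: continue
        h=cv2.convexHull(c).reshape(-1,2)
        P=plane(f,h,z)[:,:2].astype(np.float32)
        out.append((cv2.minAreaRect(P),h.mean(0),cv2.contourArea(c),P))
    return out
E
python3 - <<'E'
from plant import r
from h import *
for n in ["scene","side","wrist"]:
    f=r.grab_frame(n); print(n)
    for (rc,px,a,P) in blobs(f,(8,150,60),(18,255,255),14): print(px.round(),a,[np.round(x,1) for x in rc], (P.min(0)+P.max(0))/2)
f=r.grab_frame("scene")
u=lambda x,y,x0,y0:((x+.5)/4-.5+x0,(y+.5)/4-.5+y0)
for nm,pts,o,z in [("cigA",[(95,367),(200,465)],(190,140),10),("cigB",[(65,180),(240,290)],(290,260),10),
 ("w1",[(337,385),(407,405),(392,443),(320,420)],(290,260),18),("w2",[(597,408),(669,430),(655,470),(582,440)],(290,260),18),
 ("ctray",[(400,402),(537,333),(695,455),(555,535)],(190,140),14),("wtray",[(280,120),(363,67),(545,195),(463,265)],(290,260),14)]:
    P=plane(f,[u(*p,*o) for p in pts],z)[:,:2]; d=np.roll(P,-1,0)-P
    print(nm,P.mean(0).round(1),np.linalg.norm(d,axis=1).round(1),np.degrees(np.arctan2(d[:,1],d[:,0])).round(1))
E
```

```text
scene
[333. 249.] 1657.5 [array([612.5,  82. ]), array([182. , 135.5]), np.float64(85.5)] [611.1604  82.0507]
side
wrist
[320. 350.] 8116.0 [array([ 604.2, -163.9]), array([137.8,  80.6]), np.float64(89.2)] [ 604.1899 -163.9347]
[354. 127.] 31153.0 [array([621.8,  87.3]), array([180.2, 133.5]), np.float64(85.6)] [621.9517  84.6217]
cigA [413.6 295.7] [143.6 143.6] [-92.7  87.3]
cigB [ 433.6 -109.6] [138.7 138.7] [-82.6  97.4]
w1 [ 425.4 -291.6] [41.  27.7 41.9 26.5] [ -62.9 -157.   115.3   20.9]
w2 [ 520.2 -403.6] [41.1 29.4 42.2 24.7] [ -64.9 -160.3  108.6   16.7]
ctray [614.5  83.8] [130.6 178.5 130.  178.1] [ -3.8 -94.5 176.   85.7]
wtray [ 596.6 -181. ] [ 77.4 155.2  82.4 160.1] [  -3.2  -90.8 -179.7   87.3]
```

Run:
```python
from plant import r
from h import *
fs={n:r.grab_frame(n) for n in ["scene","side"]}
crop(fs["side"],"pics/si1.png",180,90,380,240,4)
crop(fs["side"],"pics/si2.png",250,220,450,370,4)
o=r.observe(); p=o["ee_pos"];R=o["ee_rot"]
for n,f in fs.items():
    # fingertips, open: tips 25 ahead minus 13 swing
    print(n,[proj(f,p+R@np.array([0,s*42,z]))[0].round(1) for s in(1,-1) for z in (12,25)])
f=fs["side"]
for nm,p,z in [("ctray",(614.5,83.8),14),("ctrayW",(621.8,87),14),("wtray",(597,-180),14),("wtW",(604,-180),14)]:
    print(nm,[proj(f,[p[0]+a,p[1]+b,z])[0].round(1) for a in(-1,0,1) for b in (0,)])
```

```text
scene [array([358.5, 188.4]), array([358.2, 192.7]), array([334.6, 201.6]), array([334.5, 205.9])]
side [array([360.3, 162.3]), array([360.1, 167.6]), array([327.7, 165.9]), array([327.7, 171.3])]
ctray [array([334.6, 239.1]), array([334.9, 239.1]), array([335.3, 239. ])]
ctrayW [array([336.6, 238.3]), array([337. , 238.2]), array([337.3, 238.2])]
wtray [array([373.7, 284.8]), array([374.1, 284.8]), array([374.5, 284.7])]
wtW [array([376.5, 284.3]), array([376.9, 284.2]), array([377.3, 284.1])]
```

View pics/si1.png

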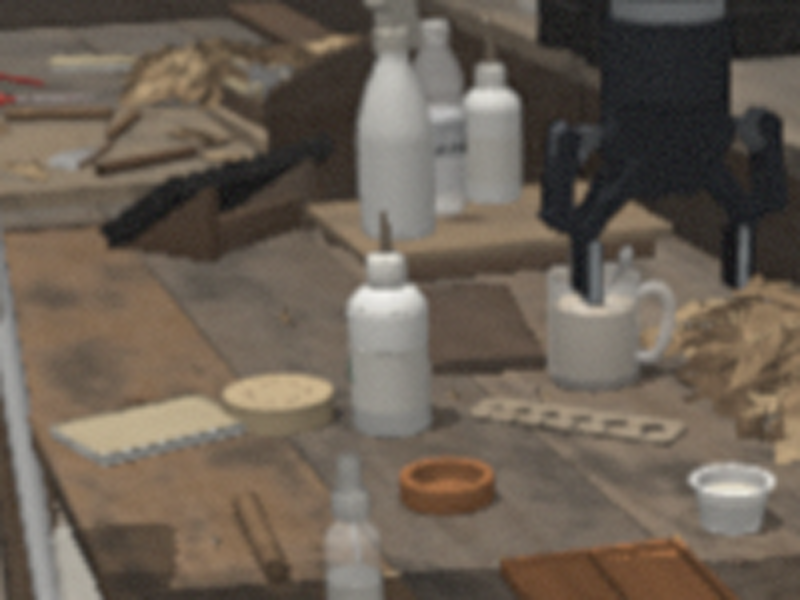

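View pics/si2.png

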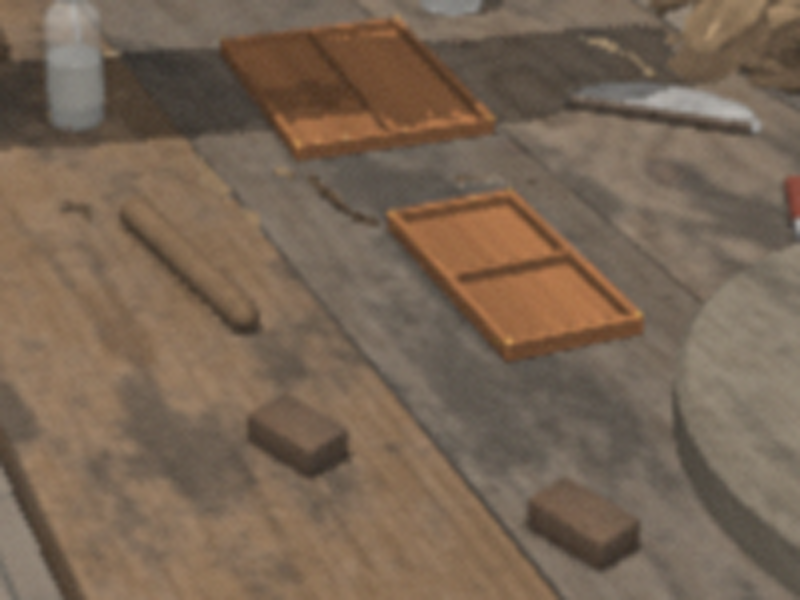

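Run:
```python
from plant import r
from h import *
f=r.grab_frame("side")
u=lambda x,y,x0,y0:((x+.5)/4-.5+x0,(y+.5)/4-.5+y0)
A=(180,90);B=(250,220)
for nm,pts,o,z in [("cigA",[(243,497),(277,572)],A,10),("cigB",[(130,205),(245,322)],B,10),
 ("w1",[(248,415),(285,397),(348,432),(308,455)],B,18),("w2",[(530,497),(570,480),(639,520),(600,545)],B,18),
 ("ctray",[(220,42),(400,18),(495,122),(297,148)],B,14),("wtray",[(387,213),(512,190),(642,318),(508,345)],B,14)]:
    P=plane(f,[u(*p,*o) for p in pts],z)[:,:2]; d=np.roll(P,-1,0)-P
    print(nm,P.mean(0).round(1),np.linalg.norm(d,axis=1).round(1),np.degrees(np.arctan2(d[:,1],d[:,0])).round(1))
g=r.grab_frame("scene")
def q(a,b): return tri(g,u(*a,190,140),f,u(*b,*A))
print("stand rim",plane(g,u(283,287,190,140),22),plane(f,u(447,474,*A),22),q((283,287),(447,474)))
print("bottle top", tri(g,u(315,393,190,140),f,u(347,460,*A)))
print("bottle base", plane(g,u(322,535,190,140),0),plane(f,u(76,118,*B),0))
print("glue base", plane(g,u(161,205,190,140),0),plane(f,u(391,415,*A),0))
print("cup rim", plane(g,u(563,253,190,140),36),plane(f,u(732,478,*A),36))
```

```text
cigA [419.  297.5] [151.5 151.5] [-94.6  85.4]
cigB [ 436.7 -108.1] [152.2 152.2] [-84.  96.]
w1 [ 429.6 -295.2] [24.  42.9 27.2 44.4] [  19.8  -67.  -157.   108.8]
w2 [ 524.3 -406.7] [23.9 40.6 27.  44.4] [  11.9  -70.1 -159.4  105.5]
ctray [620.1  79. ] [135.5 183.3 132.5 177.8] [ -2.7 -95.2 174.9  85.7]
wtray [ 601.9 -184.3] [ 81.5 158.2  78.6 157. ] [ -0.5 -91.8 178.6  89.2]
stand rim [[573.4362 337.8186  22.    ]] [[575.0713 332.3103  22.    ]] (array([578.2045, 343.814 ,  17.0551]), np.float64(1.5250975742046156))
bottle top (array([438.8855, 117.9904, 124.8934]), np.float64(0.6849495077568266))
bottle base [[435.2951 118.2893   0.    ]] [[439.0088 117.7323   0.    ]]
glue base [[585.5936 525.0731   0.    ]] [[595.0166 544.1504   0.    ]]
cup rim [[752.4854 208.5363  36.    ]] [[757.3946 209.7614  36.    ]]
```

servo_tool([
  [0,-21.6,-32.8,20,0],
  [0,-21.6,-32.8,20,0],
  [0,-21.6,-32.8,20,0],
  [0,-21.6,-32.8,20,0],
  [0,-21.6,-32.8,20,0],
  [0,0,0,0,-0.115],
  [0,0,0,0,0],
])

```text
t: 1.48
ee_pos: [435.9, -108.3, 156.4]
ee_rot: [[-0.113, 0.994, 0.001], [0.994, 0.113, -0.0], [-0.0, 0.0, -1.0]]
force: [0.3, 0.1, -0.7]
gripper_width: 85.1
```

Run:
```python
from plant import r
from h import *
f=r.grab_frame("wrist");cv2.imwrite("pics/w1.png",f["frame"])
o=r.observe();print(o["t"],o["ee_pos"],o["ee_rot"],o["gripper_width"])
print(proj(f,[[435.5,-109,10],[427,-35,10],[444,-183,10]]))
```

```text
1.525 [ 436.2721 -108.1167  156.6885] [[-0.1124  0.9937  0.0008]
 [ 0.9937  0.1124 -0.0004]
 [-0.0004  0.0008 -1.    ]] 85.316401671232
[[313.4562 234.8973]
 [313.1527 126.5154]
 [313.706  328.5887]]
```

View pics/w1.png

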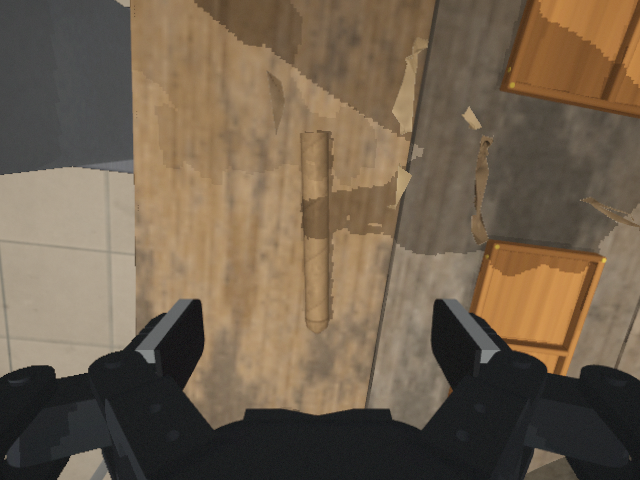

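The wrist view shows cigar B from (315,131) to (317,331), between the fingers and within 3 px of the prediction. I'll descend and grip it.

servo_tool([
  [0,0,1,40,0],
  [0,0,0,40,0],
  [0,0,0,30,0],
  [0,0,0,16,0],
  [0,0,0,2,0],
  [255,0,0,0,0],
  [255,0,0,0,0],
  [255,0,0,0,0],
  [255,0,0,0,0],
  [255,0,0,0,0],
])

```text
t: 2.78
ee_pos: [437.5, -108.2, 29.0]
ee_rot: [[-0.115, 0.993, 0.001], [0.993, 0.115, -0.001], [-0.001, 0.001, -1.0]]
force: [-0.4, -0.0, 5.5]
gripper_width: 14.4
```

servo_tool([
  [255,0,0,0,0],
  [255,0,0,-10,0],
  [255,0,0,-20,0],
  [255,0,0,-30,0],
  [255,0,0,0,0],
])

```text
t: 3.4
ee_pos: [438.4, -108.7, 90.9]
ee_rot: [[-0.115, 0.993, 0.003], [0.993, 0.115, -0.002], [-0.002, 0.003, -1.0]]
force: [-0.2, -0.8, -0.8]
gripper_width: 14.2
```

Run:
```python
from plant import r
from h import *
f=r.grab_frame("wrist");cv2.imwrite("pics/w2.png",f["frame"])
```

```text
(no output)
```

View pics/w2.png

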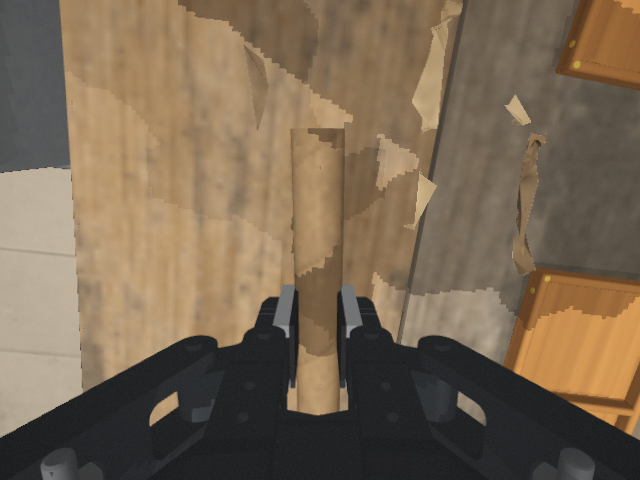

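Cigar B is held level at its middle, running from (318,130) back between the pads. I'll carry it to the far bay.

servo_tool([
  [255,0,0,0,0.115],
  [255,31.7,35.8,0,0],
  [255,31.7,35.8,0,0],
  [255,31.7,35.8,0,0],
  [255,31.7,35.8,0,0],
  [255,31.7,35.8,0,0],
  [255,31.7,35.8,0,0],
  [255,0,0,0,0.077],
  [255,0,0,0,0],
  [255,0,0,0,0],
])

```text
t: 4.7
ee_pos: [651.3, 82.0, 87.8]
ee_rot: [[0.076, 0.997, -0.001], [0.997, -0.076, 0.0], [-0.0, -0.001, -1.0]]
force: [-0.3, -0.7, 0.1]
gripper_width: 14.4
```

Run:
```python
from plant import r
from h import *
f=r.grab_frame("wrist");cv2.imwrite("pics/w3.png",f["frame"])
o=r.observe();print(o["t"],o["ee_pos"],o["ee_rot"],o["gripper_width"])
```

```text
4.75 [651.4008  81.9072  88.1585] [[ 0.0762  0.9971 -0.0003]
 [ 0.9971 -0.0762 -0.    ]
 [-0.0001 -0.0003 -1.    ]] 14.271383743268972
```

View pics/w3.png

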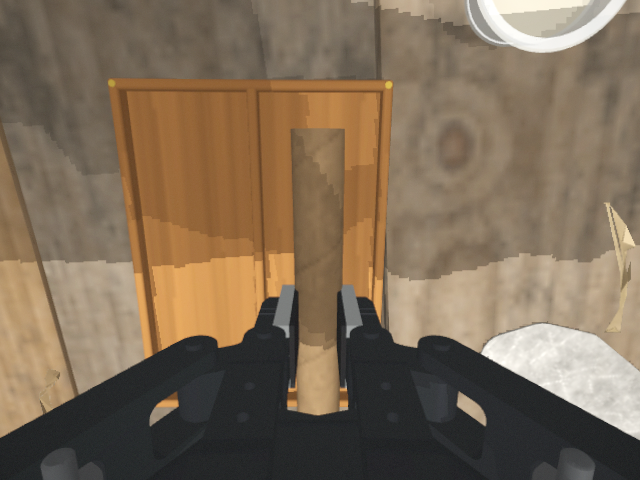

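The cigar sits over the far bay. The tray's far corners are at (111,84) and (389,85), with the near edge at about row 404. I'll check the offset numerically.

Run:
```python
from plant import r
from h import *
f=r.grab_frame("wrist")
for z in (12,16):
    P=plane(f,[(111,83),(390,84),(254,84),(262,290),(148,404),(375,300)],z)[:,:2];print(z,P.round(1),np.linalg.norm(P[1]-P[0]))
    a=(P[1]-P[0])/np.linalg.norm(P[1]-P[0]); n=np.array([a[1],-a[0]]); print("centre",(P[0]+P[1])/2+n*91, "yaw",np.degrees(np.arctan2(a[1],a[0])), "bay+",(P[0]+P[1])/2+n*91+a*32.5)
```

```text
12 [[563.3 180.5]
 [694.6 170.6]
 [630.2 175.4]
 [622.   70.7]
 [546.5   3.7]
 [683.6  60. ]] 131.60732937033873
centre [622.0798  84.7891] yaw -4.319337398424374 bay+ [654.4875  82.3413]
16 [[565.3 179.8]
 [693.8 170.1]
 [630.8 174.9]
 [622.7  72.3]
 [548.8   6.7]
 [683.1  61.9]] 128.8979557537685
centre [622.6793  84.2512] yaw -4.319337398424368 bay+ [655.087   81.8035]
```

servo_tool([
  [255,0,2,20,0],
  [255,0,0,20,0],
  [255,0,0,10,0],
  [255,0,0,4,0],
  [255,0,0,1,0],
  [255,0,0,0,0],
  [185,0,0,0,0],
  [185,0,0,0,0],
  [185,0,0,0,0],
])

```text
t: 5.92
ee_pos: [653.9, 82.1, 33.5]
ee_rot: [[0.077, 0.997, 0.0], [0.997, -0.077, -0.0], [0.0, 0.0, -1.0]]
force: [1.0, -0.1, 0.1]
gripper_width: 23.2
```

servo_tool([
  [175,0,0,0,0],
  [175,0,0,-15,0],
  [120,0,0,-40,0],
  [0,28,-36.1,-40,0],
  [0,28,-36.1,-20,0],
  [0,28,-36.1,0,0],
  [0,28,-36.1,0,0],
  [0,28,-36.1,0,0],
  [0,28,-36.1,0,0],
  [0,28,-36.1,0,0],
])

```text
t: 7.18
ee_pos: [416.1, 298.0, 149.7]
ee_rot: [[0.077, 0.997, 0.002], [0.997, -0.077, 0.001], [0.001, 0.002, -1.0]]
force: [0.8, -0.0, 0.5]
gripper_width: 85.6
```

Run:
```python
from plant import r
from h import *
f=r.grab_frame("wrist");cv2.imwrite("pics/w4.png",f["frame"])
g=r.grab_frame("scene");crop(g,"pics/sc4.png",190,140,390,290,4)
o=r.observe();print(o["t"],o["ee_pos"],o["ee_rot"],o["gripper_width"])
print(proj(f,[[417,297,10],[421,371,10],[413,223,10]]))
```

```text
7.275 [414.3813 299.3764 149.6798] [[ 0.0731  0.9973  0.0005]
 [ 0.9973 -0.0731  0.0011]
 [ 0.0011  0.0004 -1.    ]] 85.04037817743597
[[315.5083 238.3187]
 [312.812  128.0852]
 [317.8295 333.4565]]
```

View pics/w4.png

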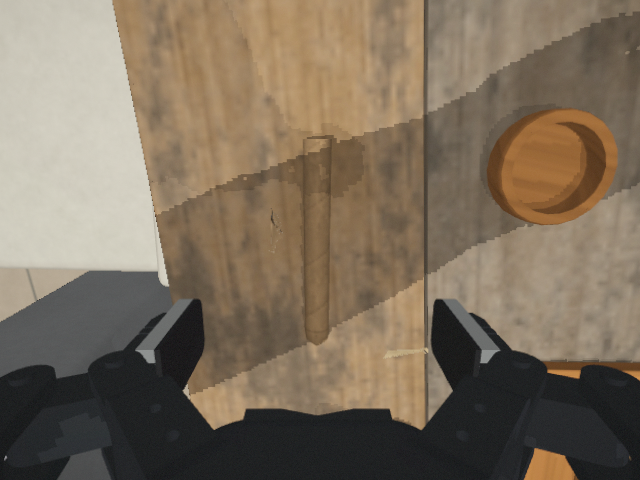

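View pics/sc4.png

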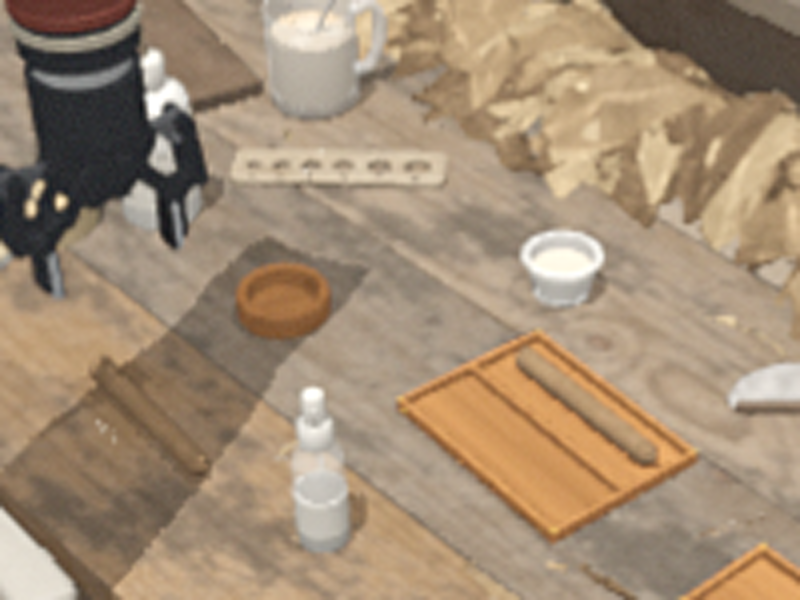

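Cigar B lies in the far bay. Cigar A runs (317,138)–(316,343), about 6–7 mm nearer than predicted, so I'll shift and grip.

servo_tool([
  [0,-8,1,40,0],
  [0,0,0,40,0],
  [0,0,0,25,0],
  [0,0,0,14,0],
  [0,0,0,2,0],
  [255,0,0,0,0],
  [255,0,0,0,0],
  [255,0,0,0,0],
  [255,0,0,0,0],
  [255,0,0,0,0],
])

```text
t: 8.52
ee_pos: [417.8, 289.2, 27.9]
ee_rot: [[0.077, 0.997, 0.001], [0.997, -0.077, 0.0], [0.0, 0.001, -1.0]]
force: [0.5, -0.2, 4.7]
gripper_width: 14.6
```

servo_tool([
  [255,0,0,-15,0],
  [255,0,0,-45,0],
  [255,-20,40,0,0],
  [255,-30,40,0,0],
  [255,-35,35,0,0],
  [255,-35,30,0,0],
  [255,-35,25,0,0],
  [255,-34.2,16.6,0,0],
  [255,0,0,0,0],
  [255,0,0,0,0],
])

```text
t: 9.78
ee_pos: [588.6, 86.3, 87.8]
ee_rot: [[0.077, 0.997, -0.0], [0.997, -0.077, 0.0], [0.0, -0.0, -1.0]]
force: [0.2, -0.2, -0.3]
gripper_width: 14.7
```

Run:
```python
from plant import r
from h import *
f=r.grab_frame("wrist");cv2.imwrite("pics/w5.png",f["frame"])
o=r.observe();print(o["t"],o["ee_pos"],o["ee_rot"],o["gripper_width"])
```

```text
9.825 [588.4753  86.7403  87.6617] [[ 0.0763  0.9971 -0.0001]
 [ 0.9971 -0.0763  0.0002]
 [ 0.0002 -0.0001 -1.    ]] 14.699260953503824
```

View pics/w5.png

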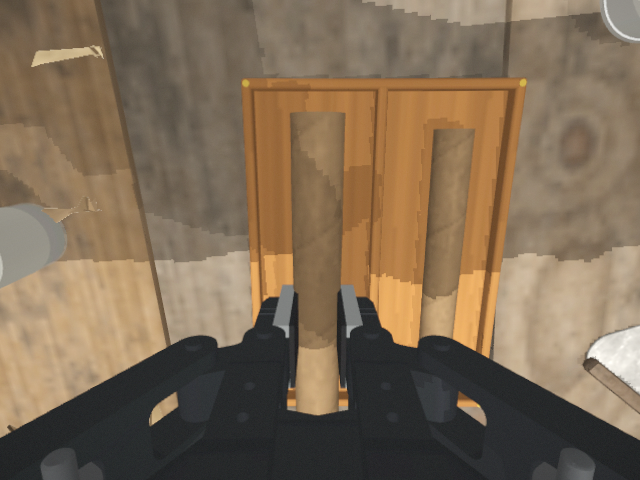

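Cigar A's far tip at row 113 (B's was at row 130) means it was gripped a few mm off centre. I'll compute that before setting it down.

Run:
```python
from plant import r
from h import *
f=r.grab_frame("wrist")
for z in (60,70,80):print(z,plane(f,[(318,113)],z)[0])
print("rim",plane(f,[(245,83),(525,82)],12))
```

```text
60 [596.259  162.3898  60.    ]
70 [596.1805 161.8286  70.    ]
80 [596.102  161.2675  80.    ]
rim [[563.2346 180.9756  12.    ]
 [694.6655 171.0366  12.    ]]
```

servo_tool([
  [255,-1,0,20,0],
  [255,0,0,20,0],
  [255,0,0,10,0],
  [255,0,0,4,0],
  [255,0,0,1,0],
  [255,0,0,0,0],
  [185,0,0,0,0],
  [185,0,0,0,0],
  [175,0,0,0,0],
  [175,0,0,-15,0],
])

```text
t: 11.12
ee_pos: [587.8, 85.0, 46.7]
ee_rot: [[0.077, 0.997, -0.002], [0.997, -0.077, 0.0], [-0.0, -0.002, -1.0]]
force: [-0.2, -0.3, -0.5]
gripper_width: 26.9
```

servo_tool([
  [120,0,0,-45,0],
  [0,0,0,-50,0],
  [0,3.3,-33,-30,0],
  [0,6,-40,-28,0],
  [0,6,-40,0,0],
  [0,6,-40,0,0],
  [0,0,0,0,0],
  [0,0,0,0,0],
])

```text
t: 12.12
ee_pos: [438.5, 117.9, 201.3]
ee_rot: [[0.077, 0.997, 0.002], [0.997, -0.077, -0.0], [0.0, 0.002, -1.0]]
force: [-0.4, -0.2, 0.5]
gripper_width: 85.1
```

Run:
```python
from plant import r
from h import *
f=r.grab_frame("wrist");cv2.imwrite("pics/w6.png",f["frame"])
g=r.grab_frame("scene");crop(g,"pics/sc6.png",190,140,390,290,4)
s=r.grab_frame("side");crop(s,"pics/si6.png",200,120,400,270,4)
o=r.observe();print(o["t"],o["ee_pos"],o["ee_rot"],o["gripper_width"])
print(proj(f,[[437,118,0],[437,118,129],[437,118,107]]))
```

```text
12.275 [438.5039 117.7248 200.5173] [[ 0.0774  0.997   0.0002]
 [ 0.997  -0.0774 -0.    ]
 [-0.      0.0002 -1.    ]] 85.3201810202572
[[312.568  218.6805]
 [310.6396 269.2564]
 [311.1213 256.6347]]
```

View pics/w6.png

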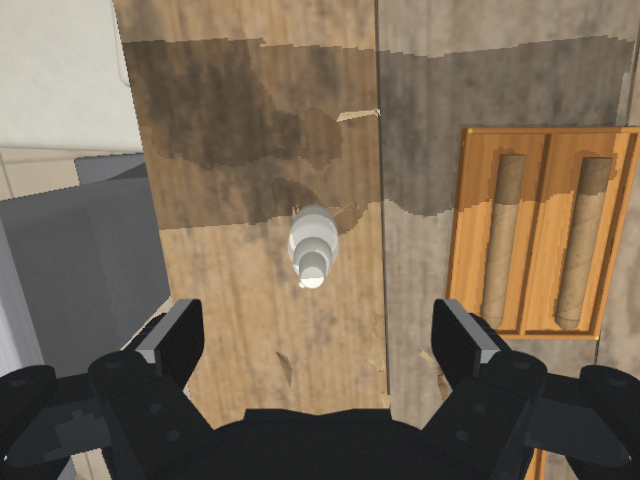

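View pics/sc6.png

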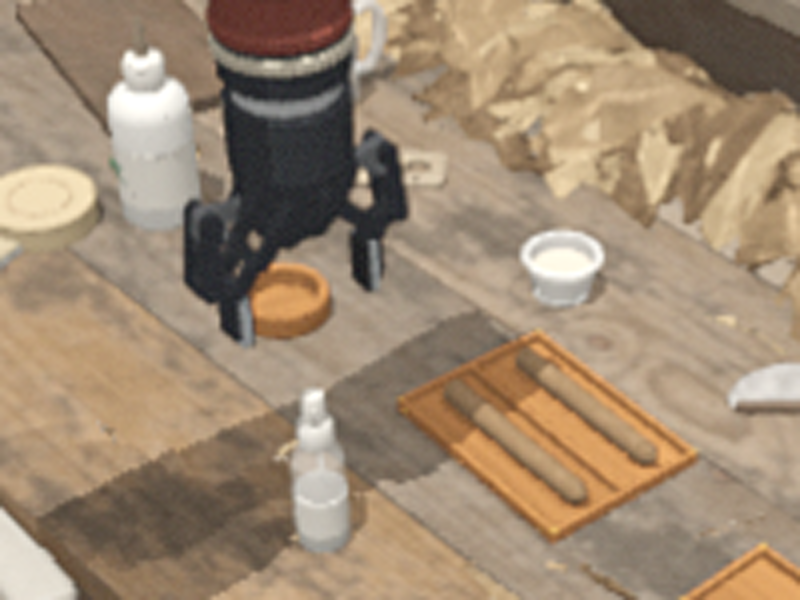

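View pics/si6.png

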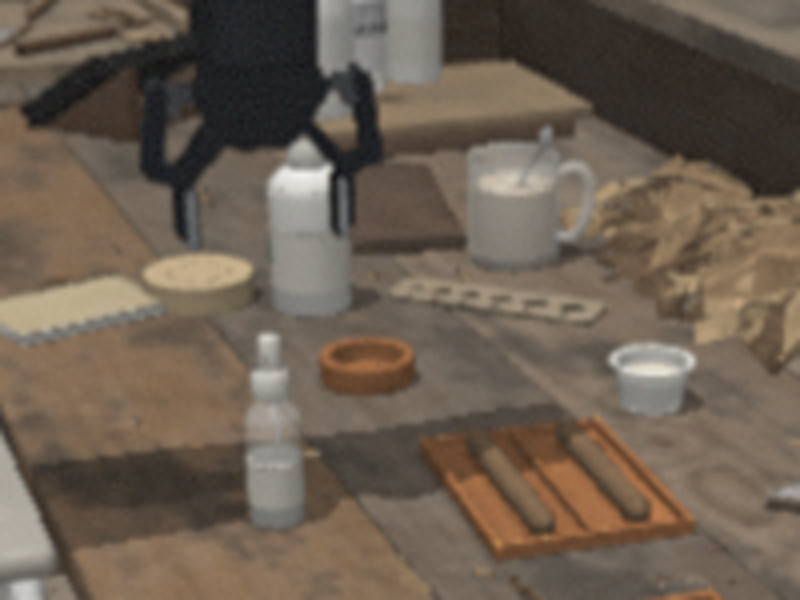

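The wrist view puts the nozzle at (312,282) instead of the predicted (311,269), so the bottle is about 5–6 mm lower in y, at y ≈ 112. Both cigars lie in their bays. I'll shift and grip the cap.

servo_tool([
  [0,-5,-1,0,0],
  [0,0,0,30,0],
  [0,0,0,30,0],
  [0,0,0,24,0],
  [0,0,0,12,0],
  [255,0,0,0,0],
  [255,0,0,0,0],
  [255,0,0,0,0],
  [255,0,0,0,0],
  [255,0,0,0,0],
])

```text
t: 13.52
ee_pos: [436.8, 113.1, 105.5]
ee_rot: [[0.077, 0.997, 0.001], [0.997, -0.077, -0.0], [0.0, 0.001, -1.0]]
force: [-2.3, -0.0, 5.5]
gripper_width: 22.9
```

Run:
```python
from plant import r
from h import *
g=r.grab_frame("scene");crop(g,"pics/sc7.png",190,140,390,290,4)
s=r.grab_frame("side");crop(s,"pics/si7.png",200,120,400,270,4)
```

```text
(no output)
```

View pics/sc7.png

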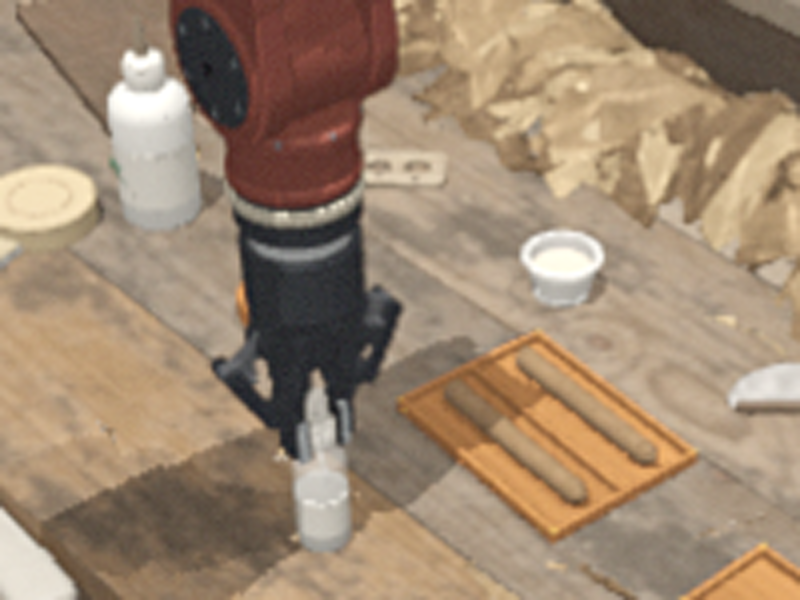

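View pics/si7.png

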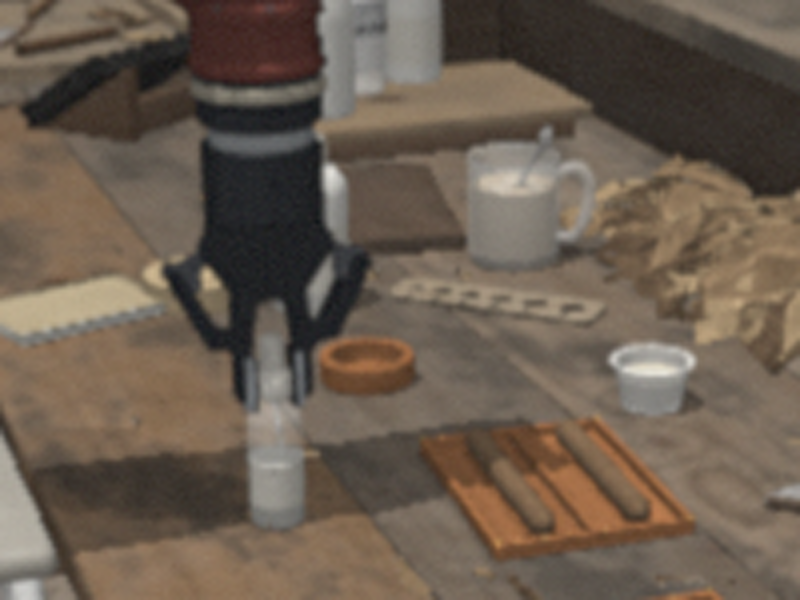

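Both views show the bottle gripped by its cap and upright. I'll lift it and carry it part of the way, then measure the stand.

servo_tool([
  [255,0,0,-10,0],
  [255,0,0,-30,0],
  [255,0,0,-40,0],
  [255,30.2,20.7,0,0],
  [255,40.2,27.7,0,0],
  [255,40.2,27.7,0,0],
  [255,30.2,20.7,0,0],
  [255,20,14,0,0],
  [255,0,0,0,0],
  [255,0,0,0,0],
])

```text
t: 14.88
ee_pos: [559.1, 264.6, 184.5]
ee_rot: [[0.077, 0.997, -0.0], [0.997, -0.077, -0.0], [-0.0, -0.0, -1.0]]
force: [0.0, -1.0, -1.6]
gripper_width: 23.0
```

Run:
```python
from plant import r
from h import *
f=r.grab_frame("wrist");cv2.imwrite("pics/w8.png",f["frame"])
o=r.observe();print(o["t"],o["ee_pos"],o["ee_rot"],o["gripper_width"])
m=cv2.inRange(cv2.cvtColor(f["frame"],cv2.COLOR_BGR2HSV),(6,130,60),(18,255,255))
for c in cv2.findContours(m,cv2.RETR_EXTERNAL,cv2.CHAIN_APPROX_NONE)[0]:
    if cv2.contourArea(c)>800:
        print(cv2.contourArea(c),cv2.boundingRect(c))
        for z in(0,22):
            P=plane(f,c.reshape(-1,2),z)[:,:2].astype(np.float32); print(z,cv2.minEnclosingCircle(P))
```

```text
14.925 [559.0317 264.4318 184.5999] [[ 0.0772  0.997   0.    ]
 [ 0.997  -0.0772 -0.0002]
 [-0.0002  0.     -1.    ]] 22.931631867688008
899.5 (325, 351, 32, 63)
0 ((567.0097045898438, 113.5616683959961), 34.095340728759766)
22 ((566.9180908203125, 129.44964599609375), 31.61713981628418)
2091.5 (391, 316, 95, 33)
0 ((659.0916748046875, 159.0704345703125), 43.89981460571289)
22 ((652.30712890625, 171.65060424804688), 40.708961486816406)
8356.0 (277, 79, 102, 106)
0 ((574.291748046875, 333.54449462890625), 39.11151123046875)
22 ((573.6707763671875, 333.4431457519531), 36.26870346069336)
```

View pics/w8.png

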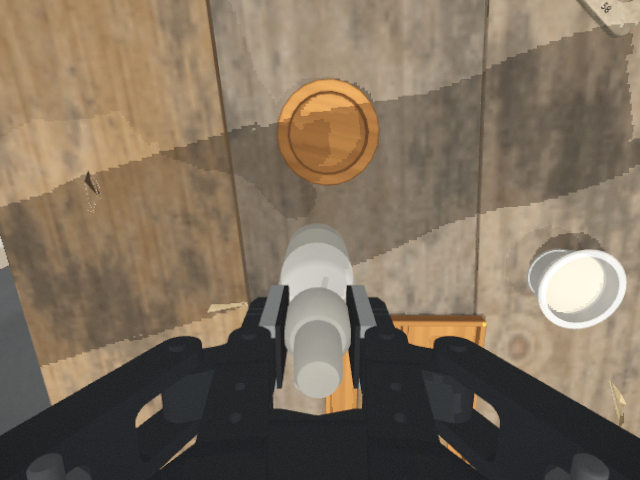

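The stand's rim centre measures (573.7,333.4) with a radius of 36.3 mm, against 37 expected. Before going over it, I'll check that the bottle hangs plumb.

Run:
```python
from plant import r
from h import *
f=r.grab_frame("wrist");o=r.observe();p=o["ee_pos"];R=o["ee_rot"]
for zt in (100,104,108): print(proj(f,[p+R@np.array([18,0,zt]),p+R@np.array([0,0,-25])]))
print(plane(f,[(317,225)],p[2]-105), p+R@np.array([18,0,105]))
```

```text
[[314.1443 224.601 ]
 [311.4409 385.4785]]
[[314.1861 223.109 ]
 [311.4409 385.4785]]
[[314.2265 221.6668]
 [311.4409 385.4785]]
[[562.0525 280.7939  79.6683]] [560.4791 282.3089  79.6673]
```

servo_tool([
  [255,25,3.3,0,0],
  [255,25,3,0,0],
  [255,19.9,3,0,0],
  [255,0,0,0,0],
  [255,0,0,0,0],
])

```text
t: 15.6
ee_pos: [573.8, 333.1, 184.5]
ee_rot: [[0.077, 0.997, 0.0], [0.997, -0.077, -0.0], [-0.0, 0.0, -1.0]]
force: [0.4, 0.7, -1.4]
gripper_width: 22.7
```

servo_tool([
  [255,0,0,25,0],
  [255,0,0,25,0],
  [255,0,0,15,0],
  [255,0,0,8,0],
  [255,0,0,2,0],
  [255,0,0,0,0],
  [255,0,0,0,0],
])

```text
t: 16.48
ee_pos: [574.4, 334.0, 110.1]
ee_rot: [[0.077, 0.997, 0.001], [0.997, -0.077, 0.0], [0.0, 0.001, -1.0]]
force: [-0.3, 0.8, -1.3]
gripper_width: 22.7
```

Run:
```python
from plant import r
from h import *
g=r.grab_frame("scene");crop(g,"pics/sc9.png",190,140,390,290,4)
s=r.grab_frame("side");crop(s,"pics/si9.png",200,120,400,270,4)
```

```text
(no output)
```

View pics/sc9.png

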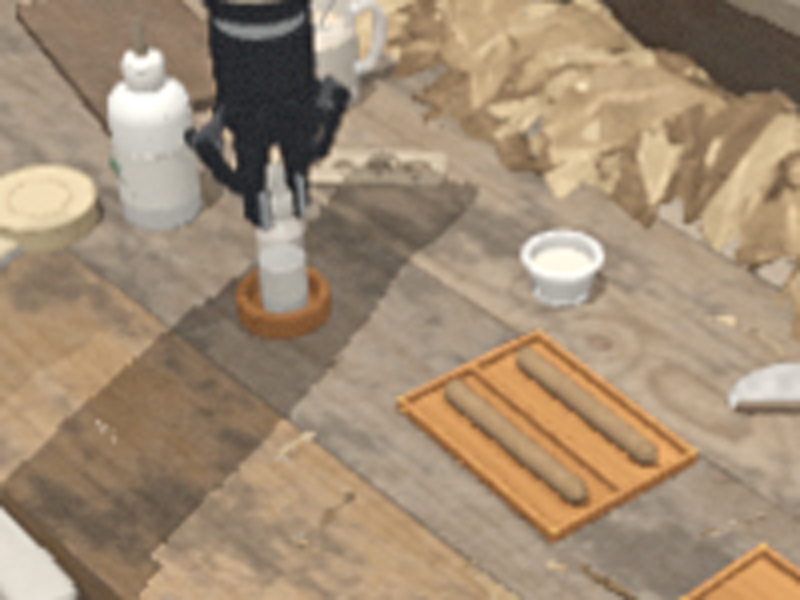

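View pics/si9.png

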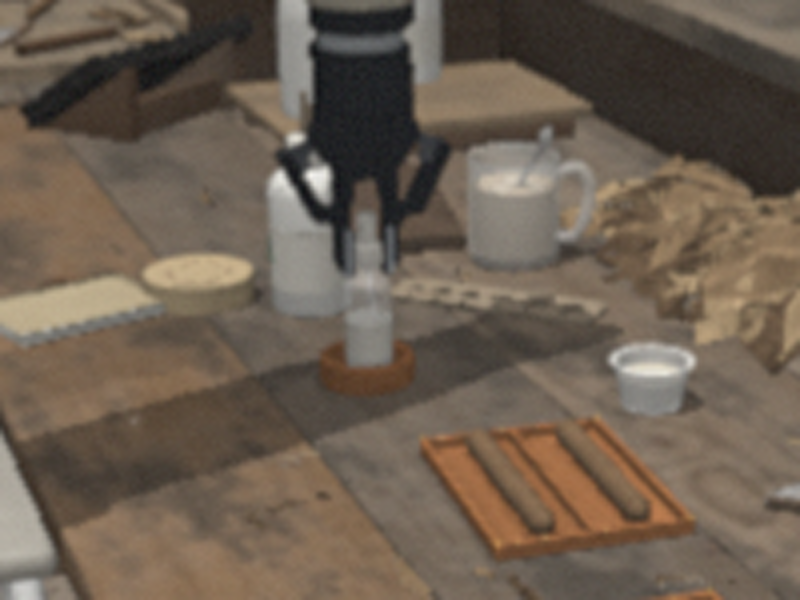

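The bottle is inside the cup in both views. The force reading still shows it hanging, so I'll lower it slightly and let go.

servo_tool([
  [255,0,0,1,0],
  [255,0,0,0.5,0],
  [255,0,0,0,0],
])

```text
t: 16.95
ee_pos: [574.4, 334.2, 109.6]
ee_rot: [[0.077, 0.997, 0.002], [0.997, -0.077, 0.001], [0.001, 0.002, -1.0]]
force: [-2.4, -0.9, 8.0]
gripper_width: 22.6
```

Contact at 8 N, so it's seated. Now I'll release and lift away.

servo_tool([
  [200,0,0,0,0],
  [120,0,0,0,0],
  [60,0,0,0,0],
  [0,0,0,0,0],
  [0,0,0,0,0],
  [0,0,0,-20,0],
  [0,0,0,-40,0],
  [0,0,0,-45,0],
  [0,0,0,0,0],
])

```text
t: 18.08
ee_pos: [576.1, 334.6, 219.3]
ee_rot: [[0.077, 0.997, 0.008], [0.997, -0.077, 0.003], [0.003, 0.008, -1.0]]
force: [-0.0, -0.5, 0.4]
gripper_width: 85.7
```

Run:
```python
from plant import r
from h import *
g=r.grab_frame("scene");crop(g,"pics/sc10.png",190,140,390,290,4)
f=r.grab_frame("wrist");cv2.imwrite("pics/w10.png",f["frame"])
o=r.observe();print(o["t"],o["ee_pos"])
print(proj(f,[[573.7,333.4,133],[573.7,333.4,4]]))
```

```text
18.175 [574.4089 334.0318 214.2976]
[[310.6514 264.5349]
 [312.1326 217.6361]]
```

View pics/sc10.png

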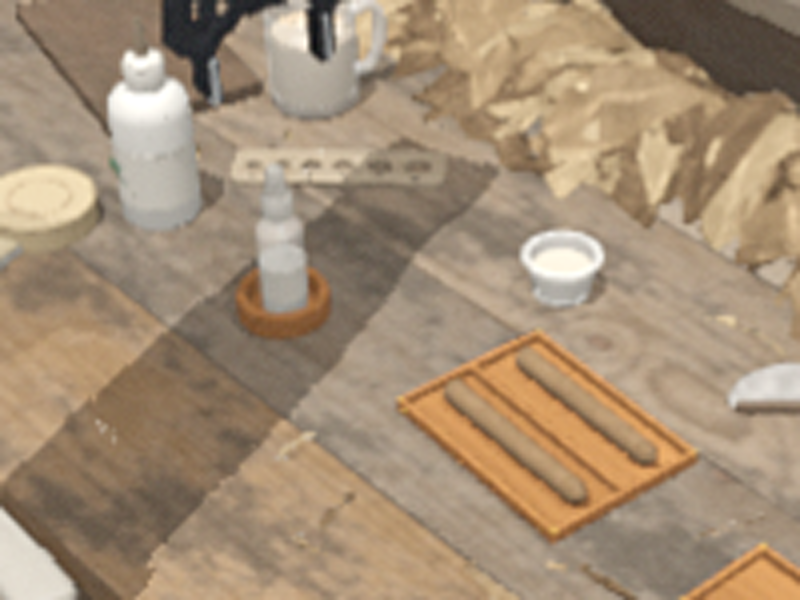

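View pics/w10.png

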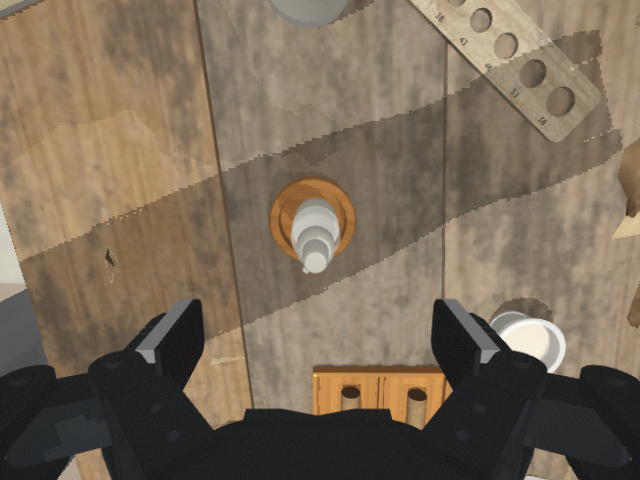

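The bottle stands in the cup: nozzle at (316,262), cup centre at about (312,220). I'll go to the first wedge.

servo_tool([
  [0,0,0,0,-0.077],
  [0,-35,-8,0,0],
  [0,-48,-11,0,0],
  [0,-48,-11,0,0],
  [0,-48,-11,0,0],
  [0,-48,-11,0,0],
  [0,-48,-11,0,0],
  [0,-48,-11,0,0],
  [0,-48,-11,0,0],
  [0,-48,-11,0,0],
])

```text
t: 19.42
ee_pos: [476.8, -86.4, 211.8]
ee_rot: [[-0.0, 1.0, -0.001], [1.0, 0.0, 0.001], [0.001, -0.001, -1.0]]
force: [1.7, -1.2, 0.7]
gripper_width: 85.5
```

servo_tool([
  [0,-48,-11,10,0],
  [0,-48,-11,10,0],
  [0,-48,-11,20,0],
  [0,-48,-11,20,0],
  [0,-16,-6,0,0],
  [0,0,0,0,-0.18],
  [0,0,0,0,-0.18],
  [0,0,0,0,0],
  [0,0,0,0,0],
])

```text
t: 20.55
ee_pos: [428.0, -292.7, 152.9]
ee_rot: [[-0.349, 0.937, 0.0], [0.937, 0.349, 0.0], [0.0, 0.0, -1.0]]
force: [-0.5, -1.1, 1.1]
gripper_width: 85.0
```

Run:
```python
from plant import r
from h import *
f=r.grab_frame("wrist");cv2.imwrite("pics/w11.png",f["frame"])
o=r.observe();print(o["t"],o["ee_pos"],o["ee_rot"],o["qpos"])
print(proj(f,[[428,-293,18]]))
```

```text
20.6 [ 428.0391 -292.7487  152.8425] [[-0.3497  0.9369  0.    ]
 [ 0.9369  0.3497  0.0001]
 [ 0.0001  0.0001 -1.    ]] [-48.8449  -7.9983 -18.9882  79.0158   0.0054  20.6874]
[[313.7811 237.8641]]
```

View pics/w11.png

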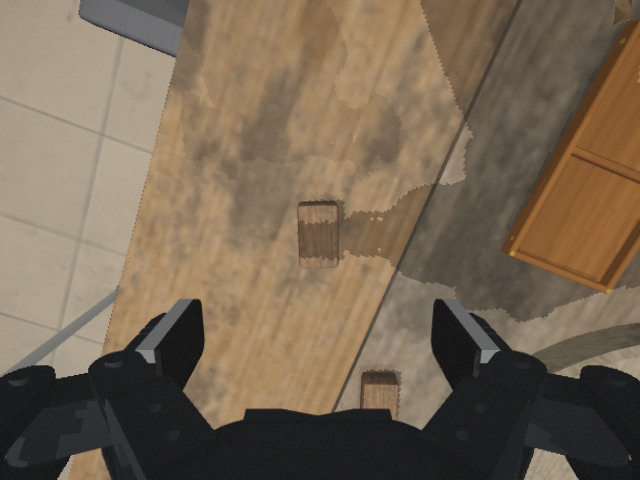

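The first wedge is at (318,236), aligned with the jaws and about 28×44 mm as drawn. I'll shift 3 mm and grip.

servo_tool([
  [0,1,3,30,0],
  [0,0,0,40,0],
  [0,0,0,30,0],
  [0,0,0,18,0],
  [0,0,0,6,0],
  [255,0,0,0,0],
  [255,0,0,0,0],
  [255,0,0,0,0],
  [255,0,0,0,0],
  [255,0,0,0,0],
])

```text
t: 21.85
ee_pos: [431.0, -291.8, 29.9]
ee_rot: [[-0.352, 0.936, 0.001], [0.936, 0.352, -0.001], [-0.002, 0.001, -1.0]]
force: [-0.5, 1.4, 7.2]
gripper_width: 26.3
```

servo_tool([
  [255,0,0,-15,0],
  [255,0,0,-45,0],
  [255,0,0,0,0.18],
  [255,0,0,0,0.19],
  [255,37.5,43,0,0],
  [255,37.5,43,0,0],
  [255,37.5,43,0,0],
  [255,37.5,44,0,0],
  [255,0,0,0,0],
  [255,0,0,0,0],
])

```text
t: 23.1
ee_pos: [604.4, -142.4, 89.3]
ee_rot: [[0.007, 1.0, -0.0], [1.0, -0.007, -0.0], [-0.0, -0.0, -1.0]]
force: [0.5, -0.6, 0.2]
gripper_width: 26.3
```

Run:
```python
from plant import r
from h import *
f=r.grab_frame("wrist");cv2.imwrite("pics/w12.png",f["frame"])
o=r.observe();print(o["t"],o["ee_pos"],o["ee_rot"],o["gripper_width"])
```

```text
23.15 [ 604.1013 -142.9416   89.2534] [[ 0.0079  1.     -0.0001]
 [ 1.     -0.0079 -0.0002]
 [-0.0002 -0.0001 -1.    ]] 26.333068773715613
```

View pics/w12.png

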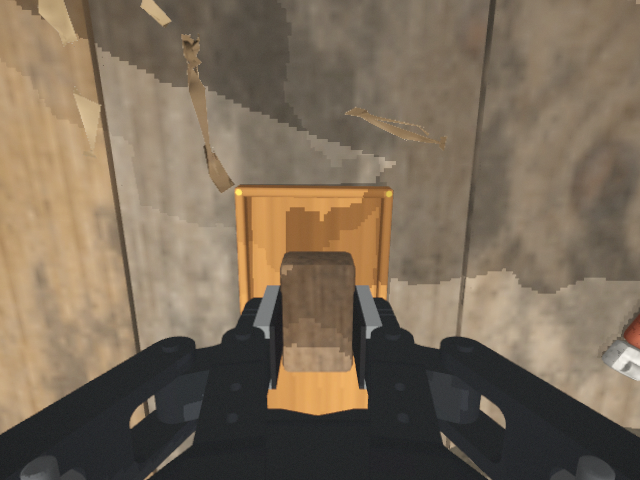

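Run:
```python
from plant import r
from h import *
f=r.grab_frame("wrist")
P=plane(f,[(236,186),(392,188)],12)[:,:2];a=(P[1]-P[0]);L=np.linalg.norm(a);a/=L;n=np.array([a[1],-a[0]]);m=P.mean(0)
print(P,L,np.degrees(np.arctan2(a[1],a[0])),"ctr",m+n*79.5,"bay+",m+n*41,"bay-",m+n*118)
print("wedge top corners",plane(f,[(283,253),(354,253),(354,371),(283,371)],78))
```

```text
[[ 564.7548  -99.4246]
 [ 644.7056 -101.0336]] 79.9669778601488 -1.1529361243573608 ctr [ 603.1306 -179.713 ] bay+ [ 603.9052 -141.2208] bay- [ 602.3559 -218.2052]
wedge top corners [[ 593.9323 -115.144    78.    ]
 [ 619.2244 -115.3388   78.    ]
 [ 620.0635 -163.2897   78.    ]
 [ 592.4856 -163.0616   78.    ]]
```

The wedge is centred over the near-square bay at (606,-139), against a bay centre of (604,-141). I'll lower it and release with a small opening.

servo_tool([
  [255,-1,-1,20,0],
  [255,0,0,20,0],
  [255,0,0,10,0],
  [255,0,0,4.5,0],
  [255,0,0,1,0],
  [255,0,0,0,0],
  [155,0,0,0,0],
  [155,0,0,0,0],
  [155,0,0,0,0],
  [155,0,0,-15,0],
])

```text
t: 24.45
ee_pos: [602.6, -143.0, 47.5]
ee_rot: [[0.008, 1.0, -0.002], [1.0, -0.008, 0.001], [0.001, -0.002, -1.0]]
force: [-0.4, 0.3, 1.0]
gripper_width: 33.3
```

servo_tool([
  [155,0,0,-40,0],
  [0,0,0,-40,0],
  [0,-43.7,-13.5,-27,0],
  [0,-43.7,-13.5,0,0],
  [0,-43.7,-13.5,0,0],
  [0,-43.7,-13.5,0,0],
  [0,-43.7,-13.5,0,0],
  [0,-43.7,-13.5,0,0],
  [0,0,0,0,-0.16],
  [0,0,0,0,-0.16],
])

```text
t: 25.7
ee_pos: [520.2, -405.9, 156.4]
ee_rot: [[-0.311, 0.95, 0.001], [0.95, 0.311, -0.001], [-0.001, 0.0, -1.0]]
force: [-0.2, 0.4, 1.3]
gripper_width: 85.2
```

Run:
```python
from plant import r
from h import *
f=r.grab_frame("wrist");cv2.imwrite("pics/w13.png",f["frame"])
o=r.observe();print(o["t"],o["ee_pos"],o["ee_rot"],o["gripper_width"])
print(proj(f,[[522,-405,18]]),proj(f,[o["ee_pos"]*[1,1,0]+[0,0,18]]))
```

```text
25.75 [ 520.4433 -405.6202  156.4949] [[-0.3189  0.9478  0.0007]
 [ 0.9478  0.3189 -0.0007]
 [-0.0009  0.0005 -1.    ]] 85.66971551912407
[[316.764  235.5879]] [[314.3673 235.7327]]
```

View pics/w13.png

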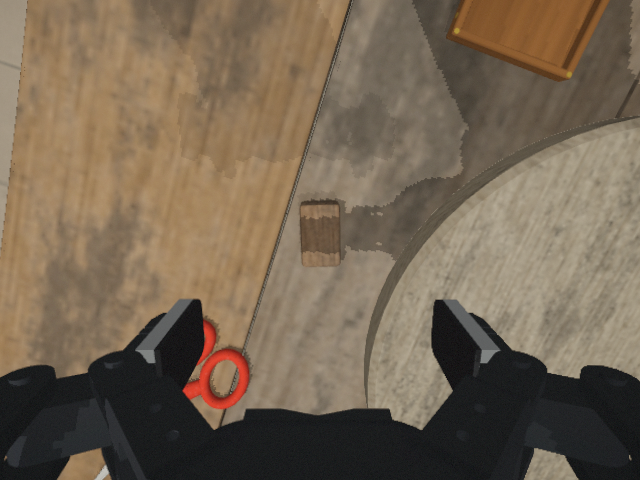

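The second wedge is at (320,235). A thick round board's edge lies at about (390,240), some 47 mm to the right, where a fully open finger would hit it. I'll narrow the jaws first.

servo_tool([
  [130,0,4,30,0],
  [130,0,0,0,0],
  [130,0,0,0,0],
])

```text
t: 26.12
ee_pos: [524.5, -403.9, 126.6]
ee_rot: [[-0.307, 0.952, 0.001], [0.952, 0.307, -0.001], [-0.001, 0.0, -1.0]]
force: [-0.4, 0.1, -0.4]
gripper_width: 41.9
```

Run:
```python
from plant import r
from h import *
f=r.grab_frame("wrist");cv2.imwrite("pics/w14.png",f["frame"])
o=r.observe();print(o["t"],o["ee_pos"],o["gripper_width"])
```

```text
26.175 [ 524.7003 -404.1901  126.927 ] 42.22280351946924
```

View pics/w14.png

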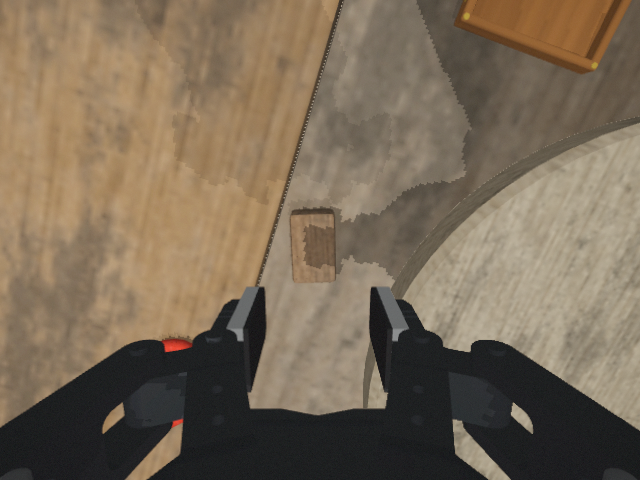

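servo_tool([
  [130,0,-1.5,30,0],
  [130,0,0,35,0],
  [130,0,0,20,0],
  [130,0,0,12,0],
  [130,0,0,0,0],
  [255,0,0,0,0],
  [255,0,0,0,0],
  [255,0,0,0,0],
  [255,0,0,0,0],
])

```text
t: 27.3
ee_pos: [523.7, -405.0, 29.9]
ee_rot: [[-0.307, 0.952, 0.002], [0.952, 0.307, -0.002], [-0.002, 0.001, -1.0]]
force: [0.2, 0.9, 6.9]
gripper_width: 26.4
```

servo_tool([
  [255,0,0,-15,0],
  [255,0,0,-45,0],
  [255,0,0,0,0.16],
  [255,0,0,0,0.165],
  [255,37,16,0,0],
  [255,50,21,0,0],
  [255,50,21,0,0],
  [255,50,21,0,0],
  [255,0,0,0,0],
  [255,0,0,0,0],
])

```text
t: 28.55
ee_pos: [604.4, -218.4, 89.0]
ee_rot: [[0.012, 1.0, 0.0], [1.0, -0.012, -0.001], [-0.001, 0.0, -1.0]]
force: [-0.3, 0.3, -0.8]
gripper_width: 26.0
```

Run:
```python
from plant import r
from h import *
f=r.grab_frame("wrist");cv2.imwrite("pics/w15.png",f["frame"])
o=r.observe();print(o["t"],o["ee_pos"],o["ee_rot"],o["gripper_width"])
```

```text
28.6 [ 604.1588 -219.0559   88.8853] [[ 0.0131  0.9999  0.0004]
 [ 0.9999 -0.0131 -0.0005]
 [-0.0005  0.0004 -1.    ]] 26.43200054837199
```

View pics/w15.png

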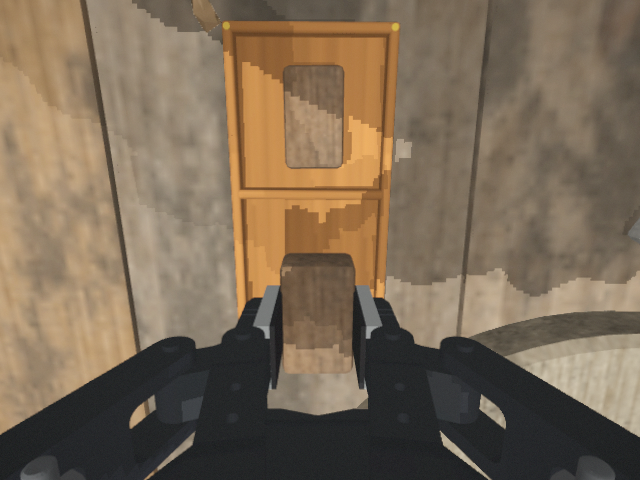

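Wedge one lies flat in its bay at (314,117). Wedge two hangs over the other bay, so I'll lower and release it.

servo_tool([
  [255,-1,-3,20,0],
  [255,0,0,20,0],
  [255,0,0,10,0],
  [255,0,0,4,0],
  [255,0,0,1,0],
  [255,0,0,0,0],
  [155,0,0,0,0],
  [155,0,0,0,0],
  [155,0,0,0,0],
  [155,0,0,-15,0],
])

```text
t: 29.85
ee_pos: [600.3, -218.7, 47.5]
ee_rot: [[0.013, 1.0, -0.002], [1.0, -0.013, 0.001], [0.001, -0.002, -1.0]]
force: [-0.0, -0.2, -0.0]
gripper_width: 34.0
```

servo_tool([
  [155,0,0,-40,0],
  [0,0,0,-50,0],
  [0,-30,0,-50,0],
  [0,-30,0,-20,0],
  [0,-30,0,0,0],
  [0,-30,0,0,0],
  [0,0,0,0,0],
])

```text
t: 30.72
ee_pos: [599.3, -341.2, 209.1]
ee_rot: [[0.015, 1.0, 0.001], [1.0, -0.015, -0.001], [-0.001, 0.001, -1.0]]
force: [-0.1, 0.7, 0.7]
gripper_width: 85.7
```

Run:
```python
from plant import r
from h import *
for n in("wrist","scene","side"):
    f=r.grab_frame(n)
    if n=="wrist": cv2.imwrite("pics/f_wrist.png",f["frame"])
    if n=="scene": crop(f,"pics/f_scene.png",220,150,440,330,3.5)
    if n=="side": crop(f,"pics/f_side.png",230,130,450,310,3.5)
o=r.observe();print(o["t"],o["ee_pos"],o["force"])
```

```text
30.875 [ 599.8697 -338.607   208.9417] [-0.1604  0.147  -0.0725]
```

View pics/f_wrist.png

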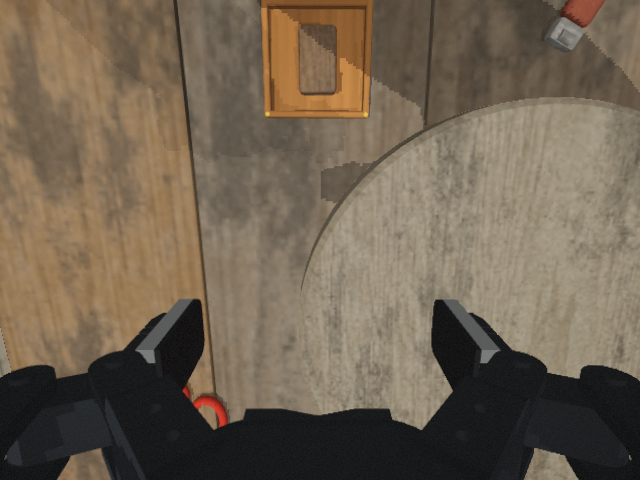

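View pics/f_scene.png

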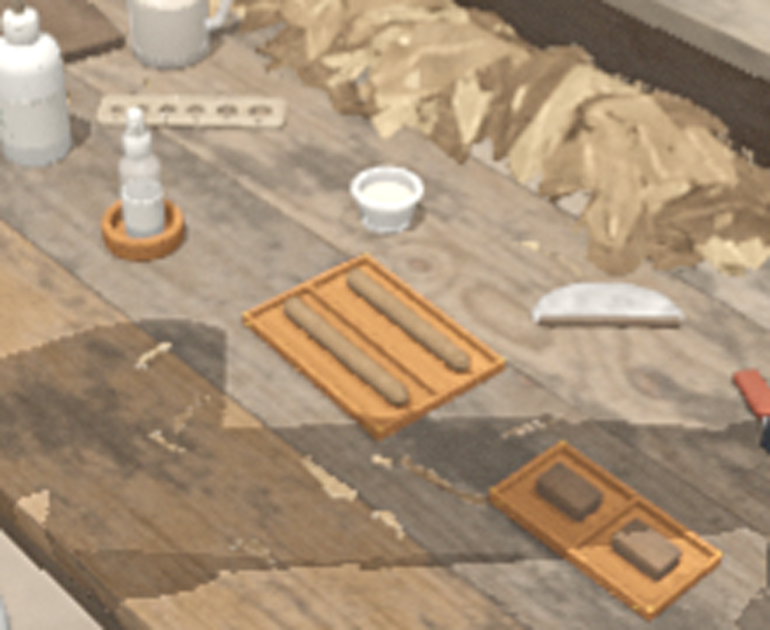

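View pics/f_side.png

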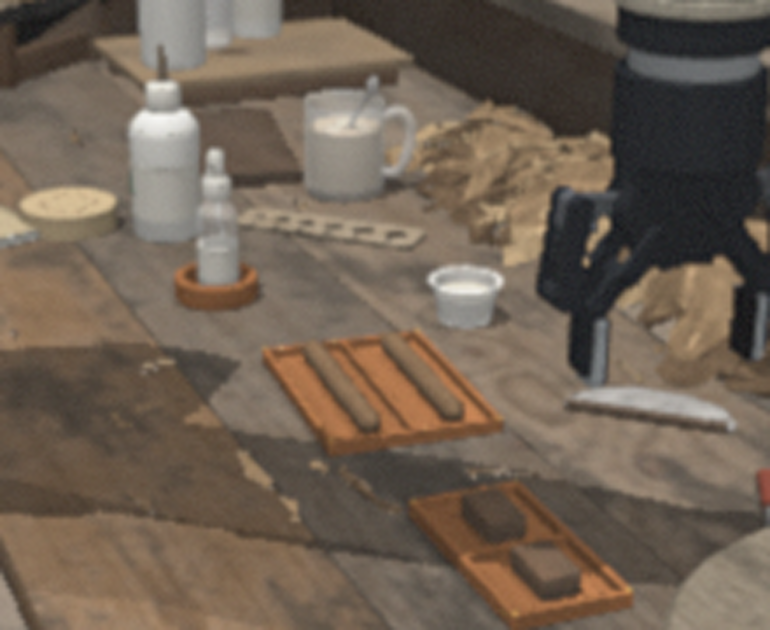

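All five are in place, and the cup, glue bottle and scraper look untouched. One last number on the bottle and the cup before handing in.

Run:
```python
from plant import r
from h import *
g=r.grab_frame("scene");f=r.grab_frame("side")
u=lambda x,y,x0,y0:((x+.5)/3.5-.5+x0,(y+.5)/3.5-.5+y0)
print("nozzle top",tri(g,u(135,110,220,150),f,u(215,152,230,130)))
print("cup rim",plane(g,u(387,186,220,150),36),plane(f,u(466,281,230,130),36))
r.job_done()
```

```text
nozzle top (array([580.0744, 343.4265, 129.1997]), np.float64(1.4061307499667757))
cup rim [[752.447  209.2251  36.    ]] [[754.8757 203.4919  36.    ]]
the job is handed in; nothing more can be done
```

The job is handed in at about 31 s of the 136 s allowed. Both cigars lie in the long bays, one in each. The wedges lie in the square bays, one in each, and the mist bottle stands in the round stand. Everything is released and the arm is clear, about 200 mm above the bench.

**Looks right:** The last scene and side views show the cigars and wedges flat in separate bays and the bottle upright in the cup. The glue bottle looked unmoved. I checked the cup numerically: its rim is within about 1 mm (scene) and 7 mm (side) of where it was at the start. Each view has a few millimetres of pixel error.

**Disagreed:**
- **Bottle position:** Triangulating the nozzle from the scene and side views put it at (580, 343). The stand centre measured with the wrist camera is (574, 333), about 12 mm away. The scene and side pair also put the stand rim at (578, 344), so that pair reads about 11 mm off there. Against that rim the nozzle is about 2 mm off. I let go of the bottle about 1 mm from the stand centre, and the wrist view puts it within about 3 mm, inside the 14 mm limit.
- **Sizes:** The wedges gripped at about 26 mm and the cigars at about 14.5 mm, narrower than the 37 mm and 20 mm given. Both held and seated normally.

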